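# Load a copper blank into the stamping fixture

## Task

Using only your fingertips, push the copper blank across the top of the steel stamping fixture until it drops into the round recess and lies flat on the bottom, never picking it up. Then push the red tab to slide the keeper all the way over the blank, and take your hand away. Leave the jar, the punch and the blue cap standing where they are.

Things in the scene. Friction and masses are not known exactly. Their poses are not given: they have to be found in the camera images.
- fixture: Dark steel plate fixed to the bench, 110 (own x) by 215 (own y) by 25 mm; its flat top (the deck) is 25 mm above the bench, unfenced. Origin: centre of its underside, below the recess centre; z up. The blank starts on its -y half. On its +y half (y = 40 to 107 mm) two brass guide strips, 8 mm high and 48 mm apart over their outsides, flank the keeper.
- recess (a point): Centre of the floor of the round recess in the deck, at the middle of the fixture: 44 mm in diameter, 7 mm deep, floor grey, flat and 18 mm above the bench, axes as the fixture's.
- blank: Loose copper disc, 40 mm in diameter, 6 mm thick, about 70 g, starting flat on the deck, 55 to 90 mm from the recess centre, on the fixture's -y side. Origin: centre of its underside; z up. Seated, its top lies 1 mm below the deck.
- keeper (a joint): Steel tongue, 32 mm wide, 4 mm thick, sliding towards the fixture's -y, 2 mm above the deck. In m: 0 fully back (front end 32 mm to +y of the recess centre), 0.040 fully over (front end 8 mm past the centre, hard stop). Starts at 0 to 0.008, clear of the recess; about 2 N of friction, stays where left. A blank not down in the recess blocks it.
- keeper_tab (a point): Middle of the top edge of the keeper's red upright tab, 55 mm above the bench. The tab is 26 mm wide (fixture x), 8 mm thick (fixture y), its foot 30 mm above the bench; at joint 0 this point is 88 mm to +y of the recess centre, and it moves with the keeper. Push its +y face towards the fixture's -y. Axes as the fixture's.
- jar: Loose white plastic jar with a black lid, 42 mm in diameter, 50 mm tall, on the bench beside the fixture; not to be disturbed. Origin: centre of underside.
- punch: Loose steel doming punch standing on its foot, 30 mm in diameter, 54 mm tall, on the bench beside the fixture; not to be disturbed. Origin: centre of underside.
- cap: Loose blue plastic screw cap, 36 mm in diameter, 16 mm tall, on the bench beside the fixture; not to be disturbed. Origin: centre of underside.
Mind the look-alikes: they are no part of the job. What is meant by the blank is not yellow, and is the smaller of those in its own colour.

How it is judged:
By the outcome, as a careful person would: the job done as asked, in the order asked, and still so for the second after the job is handed in, with the robot touching nothing.
It also fails if it takes over 48 s, if anything falls off the work surface, if the arm or the gripper's body presses on something with over 40 N, if the wrist force passes 120 N, or if a joint passes its speed limit or range.

## Robot

A 6-joint arm with a two-finger parallel gripper is mounted at the origin on the work surface. World frame = base frame: x ahead of the robot, y to its left, z up, the work surface at z = 0. Lengths are in m, angles in rad, forces in N, time in s.
With the tool pointing down it reaches from about 0.25 to 0.775 m from the base axis. Payload 4 kg.
Tool frame: the origin (TCP) lies midway between the tips of the shut fingers; the grasp point (between the pads) lies 19 mm behind it; z points along the fingers, y is the line along which they close (so a half turn about z gives the same grasp; the last joint's range is limited). The gripper opens to 85 mm and grips with 20 to 120 N. Pads are 22 mm wide; open, the fingers measure 114 mm over their backs; the gripper's body (76 mm by 85 mm) begins 54 mm behind the grasp point. The pads swing forward as they close: fully open they stand 13 mm farther back than shut.
Start: joints at [-1.341, 0.087, 1.371, -0, 1.684, -0.103], TCP at [0.18, -0.52, 0.231] pointing down, gripper open.
Joint ranges: [-3.1, 3.1], [-0.76, 2.03], [0.27, 2.55], [-1.08, 4.22], [0.17, 2.65], [-2.57, 2.57]. Speed limits (rad/s): [2.79, 2.79, 3.14, 3.14, 3.14, 3.14].

## Interface

Orientations are given as a unit quaternion [w, x, y, z].
In Python, from station import * gives the robot as it stands. The module is installed in compiled form; this text tells all that it offers.
- The arm moves only by the tool arm_command, never from a script. Its argument "increments" is a list of rows, each a list of 3 entries, a list of its own where there are three numbers: the gripper's target within -1 to 1 (fully open at 1, half-way at 0, shut at -1), then the shift along the world's x, y, z in m, then the turn about the world's z in degrees. A call has 1 to 5 rows; each row is the pose to reach, as a shift and turn from the pose commanded when the call began; what a row does not reach only later rows make up. A row lasts 1/8 s, in which the tool goes at most 62.5 mm and 10.7 degrees, less where a joint would pass 70% of its speed; a pose out of reach is approached as far as the arm can. A call with a gripper value outside its range is refused whole. The fingers move at their own pace and stop on an object; the grip force is fixed at half the most. Time passes only in rows, so rows that repeat a pose let the fingers close. It gives the time, the measured TCP pose, the force, the opening and the grip force at its end, in the units of the state.
- state(): the state, without advancing time (a new reading comes with each control period).
- camera(name): name is "side" or "top"; returns (picture, depth): 400x640x3 uint8, red, green, blue; 400x640 float32, m along the optical axis (not along the pixel's ray), 0 where there is no reading.
- camera_model(name): a dict with "K" (3x3 intrinsics, pixels), "origin" and "rotation" of the camera in the world. Camera axes: x right, y up, looking along -z (the intrinsics and any distortion apply to the point x, -y, -z); pixel columns grow to the right and rows downward; lengths in m; the calibration is good to about 2 mm. A picture is of the moment at which its call begins. camera_model takes no time and is no camera call.
- hand_in(): hands the job in; it is judged then, once.
Trained networks look in the newest picture that a camera, given by its name, has taken for a name from the list of things; names that differ only in an ending like _2 or _b are one class to them, and where a whole thing is asked for, a point or a joint stands for the part that bears it (a point fixed in the world has none). Each returns a list of dicts, best first, with "confidence" (0 to 1); they miss things now and then, are a little off and sometimes report something else, mostly with a low value. They report only what shows in the picture. A call takes as long as a camera call. They do not tell look-alikes from the thing itself.
- regions_of(label, camera): "mask" (400x640 bool, what is visible of it) and "box" ([left, top, width, height] in pixels, round what is visible of it).
- tip_of(label, camera): "position" ([column, row] in pixels: a listed point, or the origin of a listed thing).
The state is a dict: "clock": time; "joint_pos": joint angles; "joint_vel": joint speeds; "effort": joint torques, N m; "position": TCP position; "orientation": TCP orientation; "ft_force": force on the tool from outside, world axes, zero at the start; "wrist_torque": the same for the moment, N m; "finger_gap": opening from 0.0 (shut) to 1.0 (fully open); "gripper_force": force on a finger pad.
Only numpy, scipy, OpenCV 4.12 (cv2) and the standard library are available. Lean on these libraries where they do the work, as an engineer would, in place of code of your own. Each camera call takes 0.05 s, during which the arm holds its last target. There are 200 camera calls.

## Working session

There is one attempt and no reset: what is moved stays moved. The work goes in short steps, Python scripts to look and compute and a tool call to move; the robot and the scene stay as the last step left them, time stands still between calls to the robot, and variables do not carry over. Pictures are saved under pics/ and viewed, at most 10 in all, crops included, and the job is handed in when it is done.

Besides the shell and the picture viewer there is one more tool, called after ">>>" by a JSON object that holds its "method" and its "body". arm_command: Moves the arm, as the interface text tells. Its arguments: {"type":"object","properties":{"increments":{"type":"array"}},"required":["increments"]}

```bash
mkdir -p pics
cat > h.py <<'E'
from station import *
import numpy as np, cv2
def shot(n,f=None):
    p,d=camera(n)
    if f: cv2.imwrite(f'pics/{f}.png',p[:,:,::-1])
    return p,d
def ray(n,uv):
    m=camera_model(n);K=np.array(m['K']);R=np.array(m['rotation']);
    x=np.linalg.solve(K,[uv[0],uv[1],1.]);return np.array(m['origin']),R@np.array([x[0],-x[1],-x[2]])
def atz(n,uv,z):
    o,r=ray(n,uv);return o+r*(z-o[2])/r[2]
def atd(n,uv,d):
    o,r=ray(n,uv);return o+r*d[int(uv[1]),int(uv[0])]
E
python3 - <<'E'
from h import *
for n in('top','side'):
    p,d=shot(n,n+'1'); m=camera_model(n);print(n,m)
    np.save(n+'1.npy',d)
for l in('fixture','recess','blank','keeper_tab','jar','punch','cap'):
    for r in tip_of(l,'top'):print(l,r,atz('top',r['position'],{'fixture':0,'recess':.018,'blank':.025,'keeper_tab':.055}.get(l,0)).round(4))
print(state()['clock'],state()['orientation'])
E
```

```text
top {'K': array([[461.86193887,   0.        , 316.84790769],
       [  0.        , 461.86193887, 202.97634312],
       [  0.        ,   0.        ,   1.        ]]), 'origin': array([ 0.41125559, -0.06438313,  0.82593319]), 'rotation': array([ 0.760416  ,  0.09403386, -0.07888558, -0.63773207])}
side {'K': array([[461.96769205,   0.        , 326.6437954 ],
       [  0.        , 461.96769205, 201.68812619],
       [  0.        ,   0.        ,   1.        ]]), 'origin': array([ 0.53325771, -0.76411983,  0.54183729]), 'rotation': array([ 0.88505517,  0.46375444, -0.01619308, -0.03670073])}Traceback (most recent call last):
  File "<stdin>", line 6, in <module>
  File "h.py", line 11, in atz
    o,r=ray(n,uv);return o+r*(z-o[2])/r[2]
        ~~~^^^^^^
  File "h.py", line 9, in ray
    x=np.linalg.solve(K,[uv[0],uv[1],1.]);return np.array(m['origin']),R@np.array([x[0],-x[1],-x[2]])
                                                                       ~^~~~~~~~~~~~~~~~~~~~~~~~~~~~~
ValueError: matmul: Input operand 1 has a mismatch in its core dimension 0, with gufunc signature (n?,k),(k,m?)->(n?,m?) (size 3 is different from 4)
```

Rotation is a quaternion [w,x,y,z].

```bash
sed -i "s/R=np.array(m\['rotation'\]);/R=Rot.from_quat(np.roll(m['rotation'],-1)).as_matrix()/; s/^import numpy.*/&\nfrom scipy.spatial.transform import Rotation as Rot/" h.py
python3 - <<'E'
from h import *
for l in('fixture','recess','blank','keeper_tab','jar','punch','cap'):
    for r in tip_of(l,'top'):
        z={'recess':.018,'blank':.025,'keeper_tab':.055}.get(l,0);print(l,round(r['confidence'],2),np.round(r['position'],1),atz('top',r['position'],z).round(4))
    for r in tip_of(l,'side'):
        z={'recess':.018,'blank':.025,'keeper_tab':.055}.get(l,0);print('  side',l,round(r['confidence'],2),np.round(r['position'],1),atz('side',r['position'],z).round(4))
print(state()['clock'],state()['orientation'])
E
```

```text
fixture 0.56 [345.2 226.3] [ 0.5814 -0.0867  0.    ]
  side fixture 0.67 [323. 238.] [ 0.5768 -0.101   0.    ]
recess 0.58 [346.9 226. ] [ 0.5788 -0.0891  0.018 ]
  side recess 0.89 [322.4 226.2] [ 0.5768 -0.0886  0.018 ]
  side recess 0.45 [321.5 251.2] [ 0.5701 -0.1587  0.018 ]
blank 0.83 [395.7 239. ] [ 0.5693 -0.1769  0.025 ]
blank 0.64 [398.9 317. ] [ 0.4385 -0.1999  0.025 ]
  side blank 0.63 [244.8 282.9] [ 0.4443 -0.2319  0.025 ]
  side blank 0.57 [303. 322.] [ 0.5324 -0.3179  0.025 ]
keeper_tab 0.7 [311.3 193.5] [ 0.6169 -0.0183  0.055 ]
jar 0.8 [316.  282.6] [ 0.4724 -0.0521  0.    ]
  side jar 0.6 [262.8 225.6] [ 0.4644 -0.0536  0.    ]
punch 0.64 [419.9 209.6] [ 0.6362 -0.2169 -0.    ]
  side punch 0.63 [363.4 276.3] [ 0.6366 -0.2075  0.    ]
cap 0.76 [361.1 169.8] [ 0.6933 -0.0989  0.    ]
  side cap 0.8 [383.  232.2] [ 0.6904 -0.0937  0.    ]
0.85 [ 7.53288106e-05  9.86187326e-01  1.65633789e-01 -2.57951358e-05]
```

View pics/top1.png

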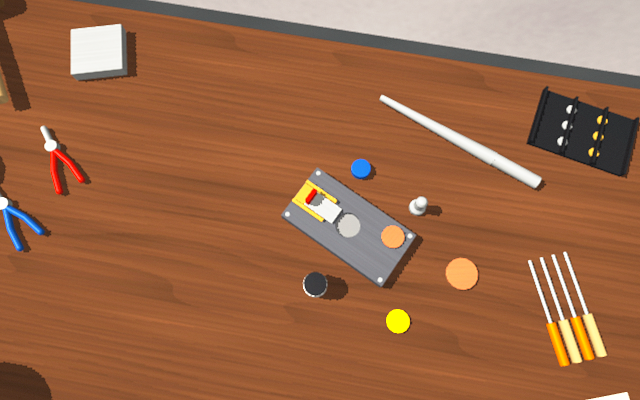

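View pics/side1.png

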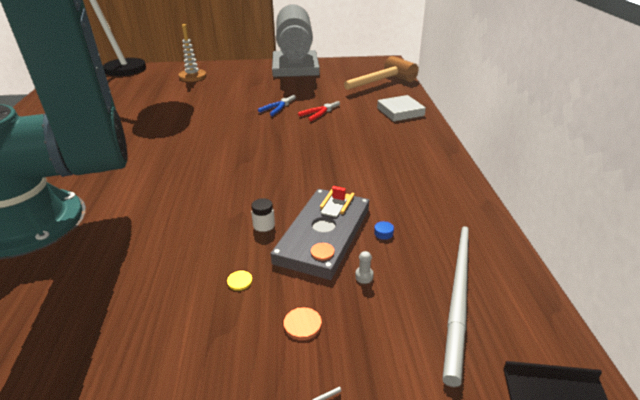

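The pictures show three candidates for the blank: the copper disc on the fixture at top (393,237), a larger copper disc on the bench at (462,273), and a yellow disc at (398,321). I choose the one on the fixture: it is copper, the smaller of the two, and on the deck. Recess is at (348,226) and the red tab at about (311,197).

```bash
cat >> h.py <<'E'
def blob(mask,near,rad):
    n,l,s,c=cv2.connectedComponentsWithStats(mask.astype(np.uint8))
    k=[i for i in range(1,n) if s[i,4]>8 and np.hypot(*(c[i]-near))<rad]
    k=max(k,key=lambda i:s[i,4]);return c[k],s[k],l==k
def hsv(p): return cv2.cvtColor(p,cv2.COLOR_RGB2HSV).astype(int)
E
python3 - <<'E'
from h import *
out=[]
for n,nb,nr,nt in(('top',(393,237),(348,226),(311,197)),('side',(322,251),(324,226),(338,193))):
    p=cv2.imread(f'pics/{n}1.png')[:,:,::-1].copy();d=np.load(n+'1.npy');h=hsv(p)
    b,s,m=blob((h[:,:,1]>120)&(h[:,:,2]>190)&(h[:,:,0]<18),nb,12)
    print(n,'blank',b,s,atz(n,b,.031).round(4), 'depthz',atd(n,b,d).round(4))
    e=atz(n,(s[0],b[1]),.031)-atz(n,(s[0]+s[2],b[1]),.031);print('  width',np.linalg.norm(e))
    r,s,m=blob((h[:,:,1]<40)&(h[:,:,2]>130)&(h[:,:,2]<235),nr,9)
    print(n,'recess',r,s,atz(n,r,.018).round(4),atd(n,r,d).round(4))
    t,s,m=blob(((h[:,:,0]<6)|(h[:,:,0]>174))&(h[:,:,1]>180)&(h[:,:,2]>100),nt,12)
    v,u=np.nonzero(m);P=np.array([atd(n,(a,c),d) for a,c in zip(u,v)])
    print(n,'tab',t,s,atz(n,t,.055).round(4),P[P[:,2]>.05].mean(0).round(4),P[:,2].min(),P[:,2].max(),len(P))
    c=p[140:310,240:460] if n=='top' else p[170:300,220:410]
    out.append(cv2.resize(c,(400,320),interpolation=cv2.INTER_CUBIC))
cv2.imwrite('pics/crop1.png',np.hstack(out)[:,:,::-1])
# deck from depth, min area rect
d=np.load('top1.npy');P=[]
for v in range(150,300):
    for u in range(270,430):
        if d[v,u]>0:
            q=atd('top',(u,v),d)
            if .0195<q[2]<.06:P.append(q)
P=np.array(P);rect=cv2.minAreaRect((P[:,:2]*1000).astype(np.float32));print(len(P),rect,np.median(P[:,2]))
E
```

```text
top blank [392.41162228 236.40193705] [381 225  24  23 413] [ 0.5717 -0.1698  0.031 ] depthz [ 0.5718 -0.1699  0.0305]
  width 0.04183090423550487
top recess [351.81750091 230.19894045] [ 282  168  134  118 5474] [ 0.5728 -0.099   0.018 ] [ 0.5729 -0.099   0.0177]
top tab [310.73972603 196.2739726 ] [306 189  11  15  73] [ 0.6119 -0.0182  0.055 ] [ 0.6141 -0.0178  0.0547] 0.03034213941808417 0.05802792462485462 73
side blank [324.45833333 249.56944444] [311 243  23  16 144] [ 0.5745 -0.1699  0.031 ] depthz [ 0.5747 -0.1673  0.0287]
  width 0.03886313840292522
side recess [317.1454608  230.66368638] [ 272  189   96   79 2908] [ 0.5662 -0.1011  0.018 ] [ 0.5663 -0.0991  0.0164]
side tab [338.52238806 192.31343284] [332 186  14  14 134] [ 0.6119 -0.0339  0.055 ] [ 0.612  -0.0371  0.0646] -0.0003815775800344312 0.5418372924699921 134Traceback (most recent call last):
  File "<stdin>", line 21, in <module>
  File "h.py", line 14, in atd
    o,r=ray(n,uv);return o+r*d[int(uv[1]),int(uv[0])]
        ~~~^^^^^^
  File "h.py", line 9, in ray
    m=camera_model(n);K=np.array(m['K']);R=Rot.from_quat(np.roll(m['rotation'],-1)).as_matrix()
ValueError: time passes only in moves, steps and waits
```

View pics/crop1.png

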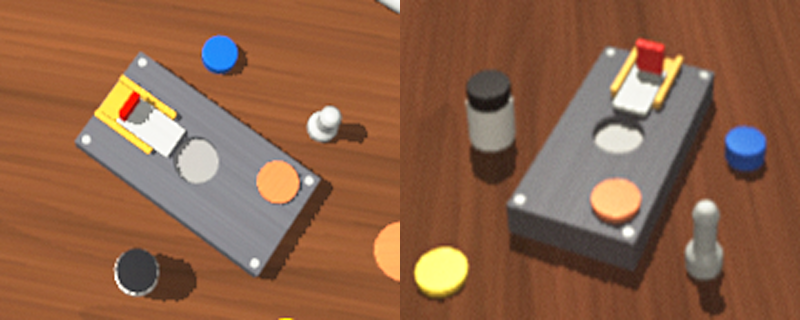

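The crop confirms the choice: the smaller copper disc lies on the deck's -y half near a corner, and the keeper, tab and open recess are visible.

```bash
sed -i 's/m=camera_model(n);K/m=CM[n];K/; s/^def shot/CM={k:camera_model(k) for k in("top","side")}\n&/' h.py
python3 - <<'E'
from h import *
p=cv2.imread('pics/top1.png')[:,:,::-1].copy();h=hsv(p)
d=np.load('top1.npy');P=[];U=[]
for v in range(150,300):
    for u in range(270,430):
        if d[v,u]>0:
            P.append(atd('top',(u,v),d));U.append((u,v))
P=np.array(P);U=np.array(U)
k=(P[:,2]>.015)&(P[:,2]<.06)
mask=np.zeros(d.shape,np.uint8);mask[U[k,1],U[k,0]]=1
c,s,m=blob(mask,(350,228),10);print('deck px',c,s[4],atz('top',c,.025))
Q=P[m[U[:,1],U[:,0]]];Q2=np.array([atz('top',u,.025)[:2] for u in U[m[U[:,1],U[:,0]]]])
rect=cv2.minAreaRect((Q2*1000).astype(np.float32));print(rect)
# recess floor by depth + brightness
k=(P[:,2]<.0215)&(P[:,2]>.01)&(np.hypot(*(U-[348,226]).T)<16)
print('recess floor',k.sum(),P[k].mean(0),P[k].min(0),P[k].max(0))
m2=(h[:,:,1]<25)&(h[:,:,2]>140)
# white screws
n,l,s,c=cv2.connectedComponentsWithStats(((h[:,:,1]<40)&(h[:,:,2]>185)).astype(np.uint8))
for i in range(1,n):
    if 280<c[i,0]<420 and 165<c[i,1]<290 and s[i,4]>=3: print('white',c[i],s[i,4],atz('top',c[i],.025).round(4))
E
```

```text
deck px [348.14028777 225.61870504] 7506 [ 0.57839685 -0.09098062  0.025     ]
((580.365966796875, -88.89082336425781), (215.49258422851562, 111.62394714355469), 64.30146026611328)
recess floor 445 [ 0.581759   -0.08966537  0.018623  ] [ 0.56058632 -0.11090289  0.0136393 ] [ 0.60274125 -0.06822692  0.02149634]
white [317.83333333 172.72222222] 18 [ 0.6655 -0.0213  0.025 ]
white [416.86127168 204.39306358] 173 [ 0.6379 -0.2058  0.025 ]
white [325.94047619 209.58095238] 420 [ 0.6003 -0.0474  0.025 ]
white [286.90909091 213.90909091] 22 [0.5804 0.0195 0.025 ]
white [348.77105263 225.58947368] 380 [ 0.5786 -0.0921  0.025 ]
white [409.5 235.5] 24 [ 0.5797 -0.1999  0.025 ]
white [379.59090909 279.40909091] 22 [ 0.4949 -0.159   0.025 ]
```

>>> {"method": "arm_command", "body": {"increments": [[-0.43, [0.05, 0.05, 0], 10], [-0.43, [0.09, 0.09, 0], 20], [-0.43, [0.13, 0.13, -0.02], 30], [-0.43, [0.17, 0.17, -0.04], 40], [-0.43, [0.21, 0.21, -0.06], 50]]}}

```text
clock: 1.48
position: [0.3908, -0.3085, 0.1711]
orientation: [0.001, 0.822, 0.569, 0.0]
ft_force: [1.1, -0.6, -0.6]
finger_gap: 0.284
gripper_force: 0.0
```

>>> {"method": "arm_command", "body": {"increments": [[-0.43, [0.035, 0.04, -0.02], 5], [-0.43, [0.07, 0.08, -0.04], 10], [-0.43, [0.11, 0.13, -0.06], 15], [-0.43, [0.142, 0.177, -0.09], 15], [-0.43, [0.142, 0.177, -0.11], 15]]}}

```text
clock: 2.1
position: [0.5332, -0.1294, 0.0603]
orientation: [-0.0, 0.741, 0.671, 0.0]
ft_force: [0.3, 0.1, 0.0]
finger_gap: 0.286
gripper_force: 0.0
```

Run:
```python
from h import *
s=state();print({k:np.round(s[k],4) for k in('clock','position','orientation','ft_force','finger_gap')})
print(Rot.from_quat(np.roll(s['orientation'],-1)).as_matrix().round(3))
```

```text
{'clock': np.float64(2.1), 'position': array([ 0.5332, -0.1294,  0.0603]), 'orientation': array([-3.000e-04,  7.410e-01,  6.715e-01,  4.000e-04]), 'ft_force': array([0.2558, 0.0604, 0.0346]), 'finger_gap': np.float64(0.2864)}
[[ 0.098  0.995  0.   ]
 [ 0.995 -0.098  0.001]
 [ 0.001  0.    -1.   ]]
```

>>> {"method": "arm_command", "body": {"increments": [[-0.43, [0, -0.003, -0.02], 0], [-0.43, [0, -0.003, -0.03], 0], [-0.43, [0, -0.003, -0.032], 0], [-0.43, [0, -0.003, -0.033], 0]]}}

```text
clock: 2.6
position: [0.5322, -0.1363, 0.0292]
orientation: [0.001, 0.743, 0.669, 0.0]
ft_force: [0.3, 0.5, 0.1]
finger_gap: 0.286
gripper_force: 0.0
```

>>> {"method": "arm_command", "body": {"increments": [[-0.43, [0, 0, -0.001], 0], [-0.43, [0, 0, -0.002], 0]]}}

```text
clock: 2.85
position: [0.5321, -0.1361, 0.027]
orientation: [0.001, 0.743, 0.669, 0.0]
ft_force: [0.7, -0.1, -0.5]
finger_gap: 0.285
gripper_force: 0.0
```

>>> {"method": "arm_command", "body": {"increments": [[-0.43, [0, 0, -0.0015], 0], [-0.43, [0, 0, -0.0015], 0]]}}

```text
clock: 3.1
position: [0.5318, -0.1359, 0.025]
orientation: [0.0, 0.743, 0.67, 0.0]
ft_force: [0.4, -0.2, 1.1]
finger_gap: 0.285
gripper_force: 0.2
```

>>> {"method": "arm_command", "body": {"increments": [[-0.43, [0, 0, -0.0015], 0], [-0.43, [0, 0, -0.0015], 0]]}}

```text
clock: 3.35
position: [0.5319, -0.1359, 0.025]
orientation: [0.0, 0.743, 0.67, 0.0]
ft_force: [-2.7, -0.1, 8.0]
finger_gap: 0.286
gripper_force: 3.9
```

>>> {"method": "arm_command", "body": {"increments": [[-0.43, [0, 0, 0.03], 0], [-0.43, [0.018, -0.04, 0.03], 0], [-0.43, [0.036, -0.081, 0.03], 0], [-0.43, [0.036, -0.081, 0.01], 0], [-0.43, [0.036, -0.081, 0.0045], 0]]}}

```text
clock: 3.98
position: [0.5657, -0.2156, 0.025]
orientation: [-0.003, 0.743, 0.669, -0.001]
ft_force: [0.3, 1.2, -0.6]
finger_gap: 0.286
gripper_force: 0.4
```

Run:
```python
from h import *
p,d=shot('top');q,e=shot('side')
cv2.imwrite('pics/c2.png',np.hstack([cv2.resize(p[140:310,300:480],(400,378)),cv2.resize(q[180:320,240:400],(400,378))])[:,:,::-1])
s=state();print(s['clock'],s['position'],s['ft_force'])
```

```text
4.075 [ 0.56631129 -0.21543594  0.02611323] [-0.07748912  1.12418802  0.53843521]
```

View pics/c2.png

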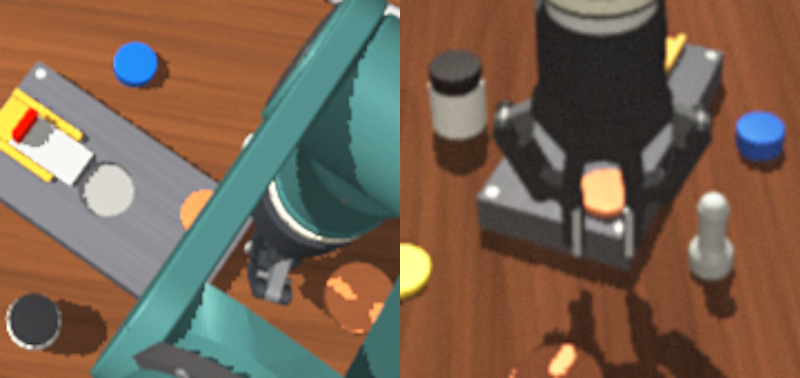

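>>> {"method": "arm_command", "body": {"increments": [[-0.43, [0, 0, 0.001], 0], [-0.43, [0.001, 0.01, 0.001], 0], [-0.43, [0.002, 0.018, 0.001], 0], [-0.43, [0.003, 0.026, 0.001], 0], [-0.43, [0.004, 0.034, 0.001], 0]]}}

```text
clock: 4.7
position: [0.5719, -0.1823, 0.0291]
orientation: [0.0, 0.743, 0.67, -0.0]
ft_force: [1.0, -1.0, 0.6]
finger_gap: 0.285
gripper_force: 0.4
```

>>> {"method": "arm_command", "body": {"increments": [[-0.43, [0.001, 0.007, 0], 0], [-0.43, [0.002, 0.014, 0], 0], [-0.43, [0.002, 0.021, 0], 0], [-0.43, [0.003, 0.028, 0], 0], [-0.43, [0.003, 0.028, 0], 0]]}}

```text
clock: 5.32
position: [0.5747, -0.1541, 0.0288]
orientation: [-0.0, 0.743, 0.67, 0.0]
ft_force: [-0.4, 0.5, -0.5]
finger_gap: 0.285
gripper_force: 0.1
```

Run:
```python
from h import *
p,d=shot('top');q,e=shot('side')
cv2.imwrite('pics/c3.png',np.hstack([cv2.resize(p[140:310,270:450],(400,378)),cv2.resize(q[180:320,240:400],(400,378))])[:,:,::-1])
s=state();print(s['clock'],s['position'],s['ft_force'])
```

```text
5.425 [ 0.57460924 -0.15459279  0.02869173] [-0.4894911   0.22483476 -0.59423812]
```

View pics/c3.png

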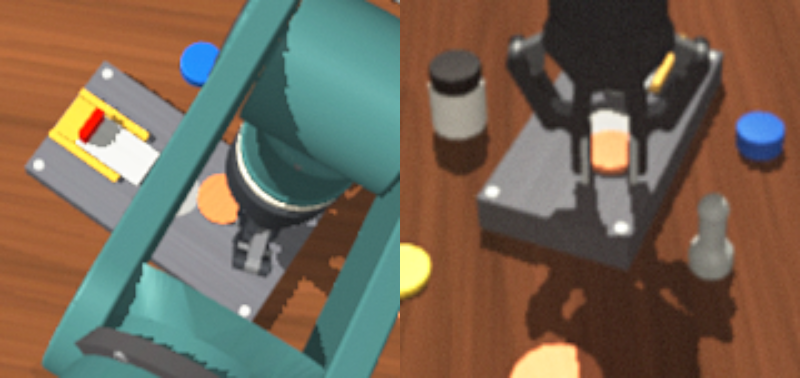

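>>> {"method": "arm_command", "body": {"increments": [[-0.43, [0, 0.003, -0.0015], 0], [-0.43, [0.001, 0.008, -0.0015], 0], [-0.43, [0.001, 0.013, -0.0015], 0], [-0.43, [0.0015, 0.018, -0.0015], 0], [-0.43, [0.002, 0.022, -0.0015], 0]]}}

```text
clock: 6.05
position: [0.5769, -0.1327, 0.0277]
orientation: [0.0, 0.743, 0.67, 0.0]
ft_force: [-0.1, -3.2, 3.9]
finger_gap: 0.283
gripper_force: 2.0
```

>>> {"method": "arm_command", "body": {"increments": [[-0.43, [0, 0.004, 0], 0], [-0.43, [0, 0.008, 0], 0], [-0.43, [0.0005, 0.012, 0], 0], [-0.43, [0.001, 0.016, 0], 0], [-0.43, [0.001, 0.017, 0], 0]]}}

```text
clock: 6.68
position: [0.5767, -0.1145, 0.026]
orientation: [-0.002, 0.743, 0.67, -0.0]
ft_force: [0.2, 0.3, -0.0]
finger_gap: 0.285
gripper_force: 0.0
```

Run:
```python
from h import *
p,d=shot('top');q,e=shot('side')
cv2.imwrite('pics/c4.png',np.hstack([cv2.resize(p[140:310,270:450],(400,378)),cv2.resize(q[180:320,240:400],(400,378))])[:,:,::-1])
s=state();print(s['clock'],s['position'],s['ft_force'])
```

```text
6.775 [ 0.57692402 -0.11496565  0.02624887] [-0.06935783 -0.47874521 -0.58301724]
```

View pics/c4.png

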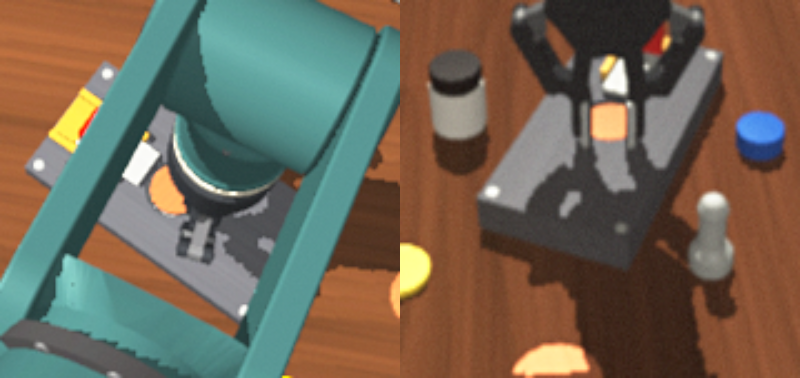

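>>> {"method": "arm_command", "body": {"increments": [[-0.43, [0, 0, 0.04], 0], [-0.8, [0, 0, 0.085], 0], [-1, [0.02, 0.05, 0.085], -7], [-1, [0.038, 0.09, 0.085], -14], [-1, [0.056, 0.134, 0.085], -20]]}}

```text
clock: 7.4
position: [0.6339, 0.0193, 0.112]
orientation: [-0.0, 0.849, 0.529, -0.0]
ft_force: [0.9, -0.1, -1.4]
finger_gap: -0.005
gripper_force: 0.0
```

Run:
```python
from h import *
p,d=shot('top');q,e=shot('side')
cv2.imwrite('pics/c5.png',np.hstack([cv2.resize(p[140:310,270:450],(400,378)),cv2.resize(q[180:320,240:400],(400,378))])[:,:,::-1])
s=state();print(s['clock'],s['position'],s['ft_force'],s['finger_gap'])
for n,x,dd,nb in(('top',p,d,(348,226)),('side',q,e,(324,226))):
    h=hsv(x);b,st,m=blob((h[:,:,1]>120)&(h[:,:,2]>100)&(h[:,:,0]<18),nb,15)
    v,u=np.nonzero(cv2.erode(m.astype(np.uint8),np.ones((3,3))));P=np.array([atd(n,(a,c),dd) for a,c in zip(u,v)])
    print(n,b,st,atz(n,b,.024).round(4),'plane',np.linalg.lstsq(np.c_[P[:,:2]-P[:,:2].mean(0),np.ones(len(P))],P[:,2],rcond=None)[0].round(4))
```

```text
7.5 [0.63437819 0.0228813  0.11158276] [ 0.56361085 -0.5982572  -0.65339047] -0.0025295171051070765
top [351.56291391 221.47019868] [340 214  20  22 151] [ 0.5871 -0.0958  0.024 ] plane [-0.0511  0.0368  0.0246]
side [325.43478261 224.        ] [313 218  22  14 138] [ 0.5823 -0.0903  0.024 ] plane [-0.0187 -0.0376  0.0239]
```

View pics/c5.png

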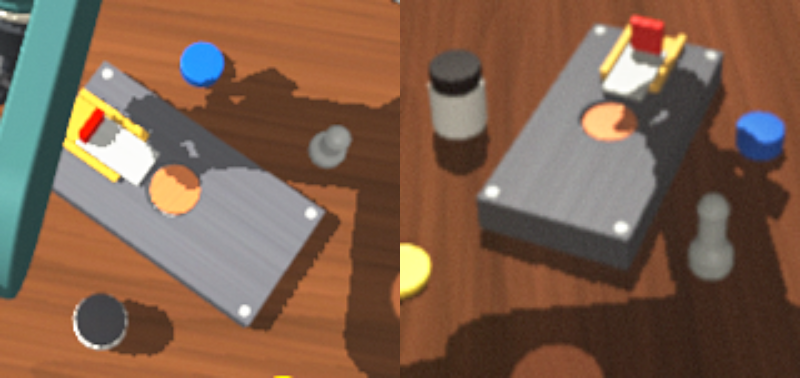

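>>> {"method": "arm_command", "body": {"increments": [[-1, [0, 0, -0.04], 0], [-1, [0, 0, -0.07], 0], [-1, [0, 0, -0.07], 0], [-1, [-0.004, -0.009, -0.07], 0], [-1, [-0.009, -0.018, -0.07], 0]]}}

```text
clock: 8.12
position: [0.6257, -0.0009, 0.0446]
orientation: [0.001, 0.848, 0.53, 0.001]
ft_force: [0.2, -0.5, 0.1]
finger_gap: -0.003
gripper_force: 0.0
```

>>> {"method": "arm_command", "body": {"increments": [[-1, [-0.003, -0.006, 0], 0], [-1, [-0.006, -0.0125, 0], 0], [-1, [-0.009, -0.019, 0], 0], [-1, [-0.012, -0.025, 0], 0], [-1, [-0.015, -0.031, 0], 0]]}}

```text
clock: 8.75
position: [0.6097, -0.0311, 0.0424]
orientation: [0.0, 0.848, 0.53, 0.0]
ft_force: [1.3, 1.2, 1.0]
finger_gap: -0.001
gripper_force: 1.2
```

>>> {"method": "arm_command", "body": {"increments": [[-1, [-0.0005, -0.001, 0], 0], [-1, [-0.001, -0.002, 0], 0], [-1, [-0.0013, -0.0027, 0], 0], [-1, [-0.0013, -0.0027, 0], 0]]}}

```text
clock: 9.25
position: [0.6083, -0.0335, 0.0422]
orientation: [0.0, 0.848, 0.531, -0.0]
ft_force: [1.3, 1.2, 0.1]
finger_gap: -0.0
gripper_force: 0.8
```

>>> {"method": "arm_command", "body": {"increments": [[-1, [-0.0005, -0.001, 0], 0], [-1, [-0.001, -0.002, 0], 0], [-1, [-0.001, -0.002, 0], 0]]}}

```text
clock: 9.62
position: [0.608, -0.0342, 0.0422]
orientation: [-0.001, 0.848, 0.531, 0.001]
ft_force: [2.6, 5.2, -0.1]
finger_gap: -0.001
gripper_force: 2.9
```

>>> {"method": "arm_command", "body": {"increments": [[-1, [-0.001, -0.002, 0], 0], [-1, [-0.001, -0.002, 0], 0]]}}

```text
clock: 9.88
position: [0.608, -0.0343, 0.0424]
orientation: [-0.001, 0.848, 0.531, 0.003]
ft_force: [5.6, 9.0, -1.7]
finger_gap: -0.0
gripper_force: 5.4
```

>>> {"method": "arm_command", "body": {"increments": [[-1, [0.004, 0.009, 0], 0], [-1, [0.02, 0.042, 0], 0], [-1, [0.025, 0.052, 0.05], 0], [-1, [0.025, 0.09, 0.11], 0], [-1, [0.025, 0.13, 0.15], 0]]}}

```text
clock: 10.5
position: [0.6311, 0.0903, 0.1921]
orientation: [0.001, 0.848, 0.529, -0.001]
ft_force: [0.4, -0.3, 0.4]
finger_gap: 0.005
gripper_force: 0.0
```

Run:
```python
from h import *
p,d=shot('top');q,e=shot('side')
cv2.imwrite('pics/c6.png',np.hstack([cv2.resize(p[140:310,270:450],(400,378)),cv2.resize(q[180:320,240:400],(400,378))])[:,:,::-1])
s=state();print(s['clock'],s['position'],s['ft_force'],s['joint_vel'].round(3) if hasattr(s['joint_vel'],'round') else s['joint_vel'])
uy=np.array([.433,.902])
for n,x,dd,nt in(('top',p,d,(327,209)),('side',q,e,(334,205))):
    h=hsv(x);t,st,m=blob(((h[:,:,0]<6)|(h[:,:,0]>174))&(h[:,:,1]>180)&(h[:,:,2]>70),nt,25)
    v,u=np.nonzero(m);P=np.array([atd(n,(a,c),dd) for a,c in zip(u,v)]);P=P[(P[:,2]>.045)&(P[:,2]<.06)]
    print(n,t,len(P),P.mean(0).round(4),'own y',(P[:,:2].mean(0)-[.580,-.09])@uy)
```

```text
10.6 [0.63356749 0.0945099  0.19827906] [0.22058413 0.28375126 0.02244326] [-0.051  0.031  0.094 -0.06  -0.042 -0.032]
top [326.1969697  206.65151515] 54 [ 0.5996 -0.0475  0.0541] own y 0.04682877364137831
side [332.54032258 202.08870968] 59 [ 0.5988 -0.0504  0.0506] own y 0.043905493494206915
```

View pics/c6.png

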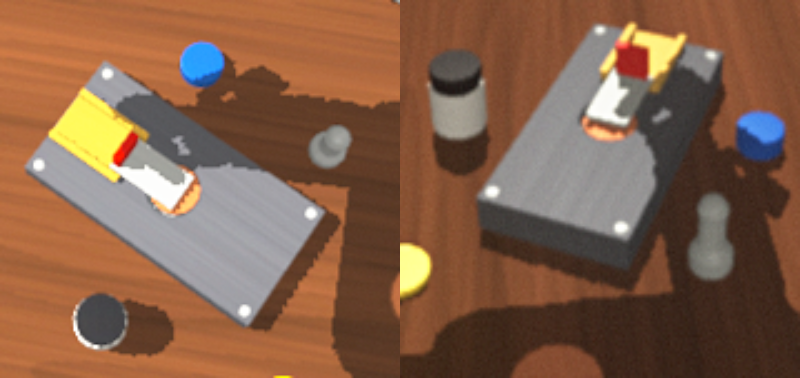

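The keeper is hard against its stop: the tab measures about 47 mm from the recess centre where 48 mm is expected, and the force rose with no further motion. The blank lies flat beneath it, and the jar, punch and cap are where they were.

>>> {"method": "arm_command", "body": {"increments": [[-1, [0, 0, 0], 0], [-1, [0, 0, 0], 0]]}}

```text
clock: 10.85
position: [0.6302, 0.0896, 0.1879]
orientation: [-0.001, 0.848, 0.53, -0.002]
ft_force: [0.7, 0.1, -0.9]
finger_gap: -0.001
gripper_force: 0.0
```

```bash
python3 -c "
from station import *
print(hand_in())"
```

```text
the job is handed in; nothing more can be done
None
```

The job is handed in at about 11 s, with no verdict returned: the blank was pushed into the recess and lies flat, the keeper is fully over it against its stop, the hand is clear, and the jar, punch and cap look undisturbed.

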